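# Put the colour-sleeved sockets back on their stands

### The job

Pick out the four impact sockets with coloured sleeves and put each one over the post of the stand of its own colour, upright and right down on the disc; lower them on, do not drop them. Leave the two bare steel sockets standing where they are.

Things in the scene. Friction and masses are not known exactly. Their poses are not given: they have to be found in the camera images.
- red_socket_mid (a point): Centre of the red impact socket: an upright cylinder, 46 mm across and 60 mm tall, in a red plastic sleeve, with a small steel disc and black square on its closed top (12 mm thick). Open below: a round bore 32 mm across and 48 mm deep. It starts standing upright on the bench. This point is on its axis, half-way up (30 mm above its lower rim); z points to its closed top. 0.2 to 0.42 kg.
- yellow_socket_mid (a point): Centre of the yellow impact socket: an upright cylinder, 46 mm across and 60 mm tall, in a yellow plastic sleeve, with a small steel disc and black square on its closed top (12 mm thick). Open below: a round bore 32 mm across and 48 mm deep. It starts standing upright on the bench. This point is on its axis, half-way up (30 mm above its lower rim); z points to its closed top. 0.2 to 0.42 kg.
- green_socket_mid (a point): Centre of the green impact socket: an upright cylinder, 46 mm across and 60 mm tall, in a green plastic sleeve, with a small steel disc and black square on its closed top (12 mm thick). Open below: a round bore 32 mm across and 48 mm deep. It starts standing upright on the bench. This point is on its axis, half-way up (30 mm above its lower rim); z points to its closed top. 0.2 to 0.42 kg.
- blue_socket_mid (a point): Centre of the blue impact socket: an upright cylinder, 46 mm across and 60 mm tall, in a blue plastic sleeve, with a small steel disc and black square on its closed top (12 mm thick). Open below: a round bore 32 mm across and 48 mm deep. It starts standing upright on the bench. This point is on its axis, half-way up (30 mm above its lower rim); z points to its closed top. 0.2 to 0.42 kg.
- red_stand: The red socket stand, fixed to the bench (among the sockets, anywhere): a red disc 76 mm across and 12 mm thick with an upright steel post in the middle, 12 mm across, tapering over its last 7 mm to a 6 mm tip 45 mm above the bench. Origin at the centre of the disc's underside, at bench height; z up. A seated socket hides the post and its lower rim rests on the disc, 12 mm above this origin (its centre 42 mm above).
- yellow_stand: The yellow socket stand, fixed to the bench (among the sockets, anywhere): a yellow disc 76 mm across and 12 mm thick with an upright steel post in the middle, 12 mm across, tapering over its last 7 mm to a 6 mm tip 45 mm above the bench. Origin at the centre of the disc's underside, at bench height; z up. A seated socket hides the post and its lower rim rests on the disc, 12 mm above this origin (its centre 42 mm above).
- green_stand: The green socket stand, fixed to the bench (among the sockets, anywhere): a green disc 76 mm across and 12 mm thick with an upright steel post in the middle, 12 mm across, tapering over its last 7 mm to a 6 mm tip 45 mm above the bench. Origin at the centre of the disc's underside, at bench height; z up. A seated socket hides the post and its lower rim rests on the disc, 12 mm above this origin (its centre 42 mm above).
- blue_stand: The blue socket stand, fixed to the bench (among the sockets, anywhere): a blue disc 76 mm across and 12 mm thick with an upright steel post in the middle, 12 mm across, tapering over its last 7 mm to a 6 mm tip 45 mm above the bench. Origin at the centre of the disc's underside, at bench height; z up. A seated socket hides the post and its lower rim rests on the disc, 12 mm above this origin (its centre 42 mm above).
- bare_socket_a_mid (a point): Centre of a bare dark steel socket without a sleeve, same shape and size as the coloured ones (46 mm across, 60 mm tall), standing upright on the bench; it stays where it is. The point is on its axis, half-way up; z to its closed top.
- bare_socket_b_mid (a point): Centre of a bare dark steel socket without a sleeve, same shape and size as the coloured ones (46 mm across, 60 mm tall), standing upright on the bench; it stays where it is. The point is on its axis, half-way up; z to its closed top.

How it is judged:
By the outcome, as a careful person would: the job done as asked, in the order asked, and still so for the second after the job is handed in, with the robot touching nothing.
It also fails if it takes over 102 s, if anything falls off the work surface, if the arm or the gripper's body presses on something with over 40 N, if the wrist force passes 120 N, or if a joint passes its speed limit or range.

### The arm

A 6-joint arm with a two-finger parallel gripper is mounted at the origin on the work surface. World frame = base frame: x ahead of the robot, y to its left, z up, the work surface at z = 0. Lengths are in m, angles in rad, forces in N, time in s.
With the tool pointing down it reaches from about 0.225 to 0.875 m from the base axis. Payload 3.4 kg.
Tool frame: the origin (TCP) lies between the finger pads; the fingertips stand 25 mm ahead of it and the grasp point (between the pads) lies 6 mm ahead of it; z points along the fingers, y is the line along which they close (so a half turn about z gives the same grasp; the last joint's range is limited). The gripper opens to 85 mm and grips with 20 to 120 N. Pads are 22 mm wide; open, the fingers measure 114 mm over their backs; the gripper's body (76 mm by 85 mm) begins 54 mm behind the grasp point. The pads swing forward as they close: fully open they stand 13 mm farther back than shut.
Start: joints at [-1.372, 0.276, 1.505, -0, 1.361, -0.121], TCP at [0.181, -0.546, 0.256] pointing down, gripper open.
Joint ranges: [-2.89, 2.89], [-0.75, 2.08], [0.22, 2.7], [-1.18, 4.32], [0.11, 2.71], [-2.7, 2.7]. Speed limits (rad/s): [2.57, 2.57, 3.14, 3.14, 3.14, 3.14].

### API

Orientations are given as a unit quaternion [w, x, y, z].
In Python, from rig import manip, cams, ticket gives the robot as it stands.
- The arm moves only by the tool step_arm, never from a script. Its argument "increments" is a list of rows, each an object with "dp": the shift along the world's x, y, z each as a share of 0.2 m, from -1 to 1, a list of three; "yaw": the turn about the world's z as a share of 0.15 rad, from -1 to 1; "grip": the opening, from 0 (shut) to 1 (fully open). In form: [{"dp": [tx, ty, tz], "yaw": yaw, "grip": grip}, ...]. A call has 1 to 5 rows; each row shifts and turns the commanded pose from where the row before left it; what a row does not reach is not made up. A row lasts 1/8 s, in which the tool goes at most 62.5 mm and 10.7 degrees, less where a joint would pass 70% of its speed; a pose out of reach is approached as far as the arm can. A call with a number of a shift or a turn outside -1 to 1 is refused whole. A call with a gripper value outside its range is refused whole. The fingers move at their own pace and stop on an object; "squeeze" is the grip in N (left out, the last holds). Time passes only in rows, so rows that do not move let the fingers close. It gives the time, the measured TCP pose, the force, the opening and the grip force at its end, in the units of the state.
- manip.get_state(): the state, without advancing time (a new reading comes with each control period).
- cams.get_image(name): name is "scene" or "top"; returns the picture (420x560x3 uint8, blue, green, red); there is no depth.
- cams.get_calibration(name): a dict with "fx", "fy", "cx", "cy" (pixels), "extrinsics" (4x4, takes a point from camera to world coordinates). Camera axes: x right, y up, looking along -z (the intrinsics and any distortion apply to the point x, -y, -z); pixel columns grow to the right and rows downward; lengths in m; the calibration is good to about 2 mm. A picture is of the moment at which its call begins. get_calibration takes no time and is no camera call.
- ticket.sign_off(): hands the job in; it is judged then, once.
The state is a dict: "clock": time; "qpos": joint angles; "qd": joint speeds; "effort": joint torques, N m; "position": TCP position; "ee_rot": TCP orientation; "contact_force": force on the tool from outside, world axes, zero at the start; "moment": the same for the moment, N m; "width": finger opening in m; "gripper_force": force on a finger pad.
Only numpy, scipy, OpenCV 4.12 (cv2) and the standard library are available. Lean on these libraries where they do the work, as an engineer would, in place of code of your own. Each camera call takes 0.05 s, during which the arm holds its last target. There are 200 camera calls.

## Working session

There is one attempt and no reset: what is moved stays moved. The work goes in short steps, Python scripts to look and compute and a tool call to move; the robot and the scene stay as the last step left them, time stands still between calls to the robot, and variables do not carry over. Pictures are saved under pics/ and viewed, at most 14 in all, crops included, and the job is handed in when it is done.

Besides the shell and the picture viewer there is one more tool, called after "Request:" as name([rows], argument=value, ...), one row to a line, values as JSON. step_arm: Moves the arm, as the interface text tells. Shift numbers are shares of 0.2 m and turn numbers shares of 0.15 rad, none past 1 either way. Its arguments: {"type":"object","properties":{"increments":{"type":"array"},"squeeze":{"type":"number"}},"required":["increments"]}

```bash
mkdir -p pics; ls; python3 - <<'E'
from rig import manip,cams
import cv2
for n in("top","scene"):
    cv2.imwrite(f"pics/{n}0.png",cams.get_image(n)); c=cams.get_calibration(n); print(c)
print(manip.get_state())
E
```

```text
pics
{'fx': 425.61299506436524, 'fy': 425.61299506436524, 'cx': 280.7108081255076, 'cy': 212.0504047242246, 'extrinsics': array([[-9.70188034e-03,  9.89142410e-01, -1.46639581e-01,
         3.85958411e-01],
       [-9.99951133e-01, -9.87544574e-03, -4.55647502e-04,
        -9.54856416e-04],
       [-1.89883150e-03,  1.46627995e-01,  9.89189883e-01,
         1.09197234e+00],
       [ 0.00000000e+00,  0.00000000e+00,  0.00000000e+00,
         1.00000000e+00]])}
{'fx': 400.2250139852135, 'fy': 400.2250139852135, 'cx': 279.77862074504696, 'cy': 210.54205011835745, 'extrinsics': array([[-0.37658293, -0.69428843,  0.61330977,  1.05730142],
       [ 0.92633357, -0.27538641,  0.25703783,  0.23136668],
       [-0.00956122,  0.66492548,  0.7468485 ,  0.6707579 ],
       [ 0.        ,  0.        ,  0.        ,  1.        ]])}
{'clock': 0.1, 'qpos': array([-1.37199574e+00,  2.76513542e-01,  1.50602459e+00, -6.73040181e-06,
        1.36070363e+00, -1.21004005e-01]), 'qd': array([-0.000616  , -0.000965  , -0.0033014 , -0.00098267, -0.00148752,
        0.00063461]), 'effort': array([ 9.65087856e-04, -4.17700195e+01, -2.46405923e+01, -2.12670780e-04,
        5.72242396e-03,  1.37508300e-05]), 'position': array([ 0.18067179, -0.54541257,  0.25552937]), 'ee_rot': array([-8.23802666e-04,  9.87242397e-01,  1.59222391e-01, -3.53538043e-05]), 'contact_force': array([ 0.00315243,  0.06855023, -0.14827982]), 'moment': array([-0.0382143 ,  0.01132035,  0.02260925]), 'gripper_force': 0.0, 'width': 0.0854074268849732}
```

View pics/top0.png

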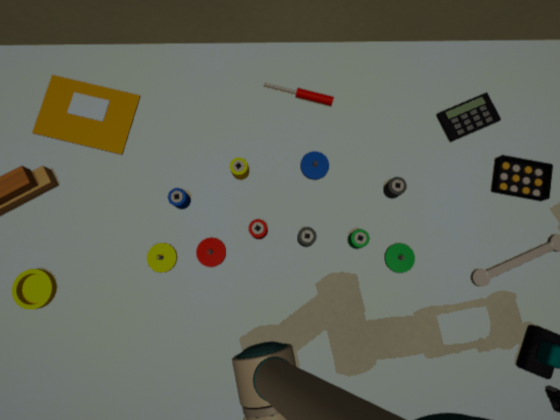

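View pics/scene0.png

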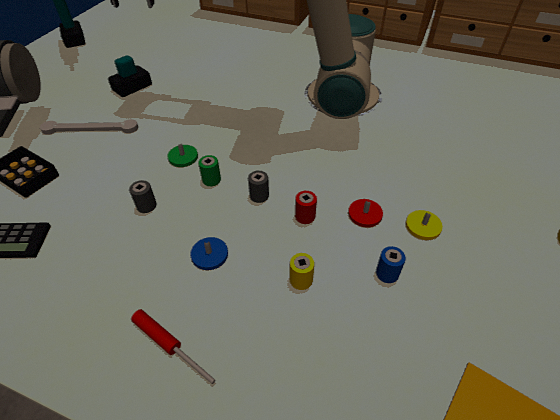

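Top view: sockets blue (178,197), yellow (239,167), red (258,228), green (358,238), bare (307,236) and (396,186); stands yellow (162,257), red (211,252), blue (315,165), green (400,257). The scene view shows the same layout.

```bash
cat > h.py <<'E'
import cv2,numpy as np
from rig import cams,manip
HUE={'red':(-8,8),'yellow':(22,36),'green':(48,80),'blue':(100,125)}
def ray(n,uv,z):
    c=cams.get_calibration(n);E=c['extrinsics']
    d=E[:3,:3]@np.array([(uv[0]-c['cx'])/c['fx'],-(uv[1]-c['cy'])/c['fy'],-1.])
    o=E[:3,3];return (o+d*(z-o[2])/d[2])
def blobs(n,im,amin=80,amax=1500):
    hsv=cv2.cvtColor(im,cv2.COLOR_BGR2HSV);out=[]
    h=hsv[...,0].astype(int)
    for col,(a,b) in HUE.items():
        hh=np.where(h>170,h-180,h) if a<0 else h
        m=((hh>=a)&(hh<=b)&(hsv[...,1]>120)&(hsv[...,2]>50)).astype(np.uint8)
        cs,hi=cv2.findContours(m,cv2.RETR_EXTERNAL,cv2.CHAIN_APPROX_NONE)
        for k in cs:
            A=cv2.contourArea(k)
            if not amin<A<amax: continue
            f=np.zeros_like(m);cv2.drawContours(f,[k],-1,1,-1)
            hole=f&(1-m);M=cv2.moments(f,True);H=cv2.moments(hole,True)
            c=(M['m10']/M['m00'],M['m01']/M['m00'])
            hc=(H['m10']/H['m00'],H['m01']/H['m00']) if H['m00'] else None
            out.append((col,A,c,hc,H['m00']))
    return out
E
python3 - <<'E'
from h import *
np.set_printoptions(precision=4,suppress=True)
for n in("top","scene"):
    im=cv2.imread(f"pics/{n}0.png")
    for col,A,c,hc,ha in blobs(n,im):
        print(n,col,A,np.round(c,1),"stand",ray(n,c,.012)[:2],"sock",hc and ray(n,hc,.06)[:2],ha)
    
im=cv2.imread("pics/top0.png")
cs=[cv2.resize(im[v-30:v+30,u-30:u+30],(260,260),interpolation=cv2.INTER_CUBIC) for u,v in((307,236),(396,186),(258,228),(178,197),(239,167),(358,238))]
cv2.imwrite("pics/c1.png",np.vstack([np.hstack(cs[:3]),np.hstack(cs[3:])]))
print(ray("top",(307,236),.06),ray("top",(398,185),.06))
E
```

```text
top red 633.0 [210.7 251.8] stand [0.4461 0.1776] sock [0.4437 0.1711] 7.0
top red 256.5 [257.7 228.4] stand [0.5045 0.0586] sock [0.501 0.057] 111.0
top red 296.5 [314.1  96.6] stand [ 0.8572 -0.0926] sock None 0.0
top yellow 1365.0 [ 33.5 288.5] stand [0.3589 0.6198] sock None 0.0
top yellow 658.5 [161.5 257.2] stand [0.4337 0.3019] sock [0.4319 0.2912] 11.0
top yellow 287.5 [239.1 167.8] stand [0.6636 0.1068] sock [0.6574 0.1048] 103.0
top green 633.5 [399.3 257.6] stand [ 0.4268 -0.2985] sock [ 0.4256 -0.2885] 22.0
top green 241.5 [359.4 238. ] stand [ 0.4773 -0.1998] sock [ 0.474  -0.1926] 129.0
top blue 224.0 [176.8 196.6] stand [0.589  0.2674] sock [0.581  0.2564] 123.0
top blue 568.5 [314.3 165. ] stand [ 0.6693 -0.0892] sock [ 0.6604 -0.0864] 21.0
scene red 783.5 [154.8 331. ] stand [ 0.8573 -0.0921] sock [ 0.8875 -0.0249] 3.0
scene red 721.0 [365.5 212.6] stand [0.4528 0.1812] sock [0.4831 0.1831] 57.0
scene red 538.5 [305.5 206.6] stand [0.4844 0.0533] sock [0.5022 0.0585] 110.0
scene yellow 688.0 [301.2 270.4] stand [0.6452 0.102 ] sock [0.6618 0.1074] 194.0
scene yellow 745.5 [423.7 223.9] stand [0.4386 0.3041] sock [0.4759 0.299 ] 67.0
scene green 173.5 [207.9 161.4] stand [ 0.4308 -0.2227] sock [ 0.4747 -0.1913] 94.0
scene green 351.5 [182.1 154.7] stand [ 0.4322 -0.2957] sock None 0.0
scene blue 343.5 [392.8 256.2] stand [0.5461 0.26  ] sock [0.5812 0.2579] 174.0
scene blue 825.0 [208.7 252. ] stand [ 0.6734 -0.0867] sock [ 0.6929 -0.0706] 68.0
[ 0.4795 -0.0638  0.06  ] [ 0.6037 -0.2912  0.06  ]
```

View pics/c1.png

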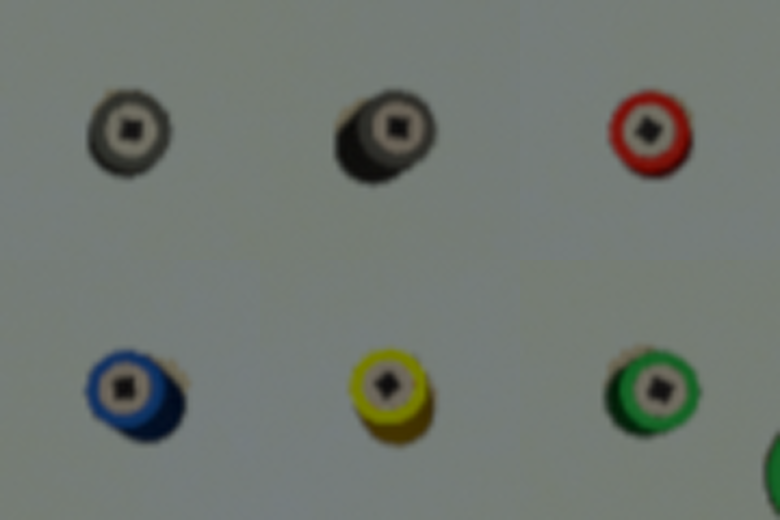

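Crops show each socket's top ring clearly; hole centroids from both views agree to about 4 mm, which the grip and bore tolerate. Starting with green.

Request:
step_arm([
  {"dp": [0.18, 0.22, 0], "yaw": 0, "grip": 1},
  {"dp": [0.18, 0.22, 0], "yaw": 0, "grip": 1},
  {"dp": [0.18, 0.22, 0], "yaw": 0, "grip": 1},
  {"dp": [0.18, 0.22, 0], "yaw": 0, "grip": 1},
  {"dp": [0.18, 0.22, 0], "yaw": 0, "grip": 1},
], squeeze=50)

```text
clock: 0.72
position: [0.3616, -0.3242, 0.2561]
ee_rot: [-0.0, 0.987, 0.159, 0.0]
contact_force: [1.0, 0.3, 0.1]
width: 0.0857
gripper_force: 0.0
```

Request:
step_arm([
  {"dp": [0.18, 0.22, -0.1], "yaw": 0, "grip": 1},
  {"dp": [0.18, 0.22, -0.1], "yaw": 0, "grip": 1},
  {"dp": [0.2, 0.22, -0.1], "yaw": 0, "grip": 1},
  {"dp": [0, 0, -0.2], "yaw": 0, "grip": 1},
  {"dp": [0, 0, 0], "yaw": 0, "grip": 1},
])

```text
clock: 1.35
position: [0.4706, -0.192, 0.1536]
ee_rot: [-0.002, 0.987, 0.16, -0.003]
contact_force: [-0.2, 0.6, 0.1]
width: 0.0854
gripper_force: 0.0
```

```bash
python3 - <<'E'
from h import *
a=cams.get_image("scene");cv2.imwrite("pics/s1.png",cv2.resize(a[60:240,90:330],(800,600)))
print(manip.get_state()['position'])
E
```

```text
[ 0.47173697 -0.19341894  0.1555003 ]
```

View pics/s1.png

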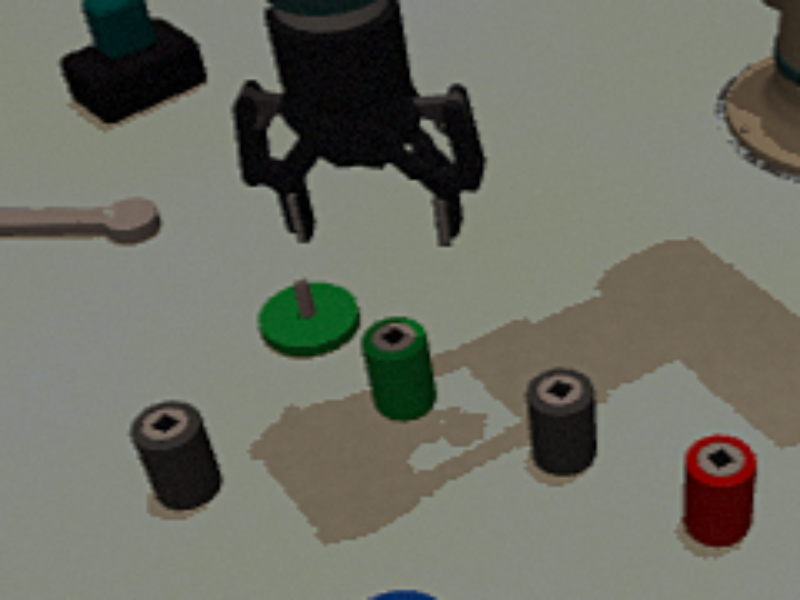

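The picture shows the open fingers (crop ~300 and 445, 240) straddling the green socket (395,335), with all clear. Descending.

Request:
step_arm([
  {"dp": [0.01, 0, -0.2], "yaw": 0, "grip": 1},
  {"dp": [0, 0, -0.2], "yaw": 0, "grip": 1},
  {"dp": [0, 0, -0.15], "yaw": 0, "grip": 1},
  {"dp": [0, 0, 0], "yaw": 0, "grip": 1},
  {"dp": [0, 0, 0], "yaw": 0, "grip": 0.5},
])

```text
clock: 2.02
position: [0.4758, -0.1955, 0.0483]
ee_rot: [0.001, 0.987, 0.159, 0.001]
contact_force: [1.6, 0.5, 0.4]
width: 0.0697
gripper_force: 0.0
```

Request:
step_arm([
  {"dp": [0, 0, 0], "yaw": 0, "grip": 0.3},
  {"dp": [0, 0, 0], "yaw": 0, "grip": 0.3},
  {"dp": [0, 0, 0], "yaw": 0, "grip": 0.3},
  {"dp": [0, 0, 0], "yaw": 0, "grip": 0.3},
  {"dp": [0, 0, 0], "yaw": 0, "grip": 0.3},
])

```text
clock: 2.65
position: [0.4751, -0.1941, 0.0482]
ee_rot: [0.001, 0.987, 0.159, 0.001]
contact_force: [-0.6, 1.4, 7.6]
width: 0.0449
gripper_force: 50.0
```

Request:
step_arm([
  {"dp": [0, 0, 0.2], "yaw": 0, "grip": 0.3},
  {"dp": [0, 0, 0.2], "yaw": 0, "grip": 0.3},
  {"dp": [-0.12, -0.26, 0], "yaw": 0, "grip": 0.3},
  {"dp": [-0.12, -0.26, 0], "yaw": 0, "grip": 0.3},
  {"dp": [0, 0, 0], "yaw": 0, "grip": 0.3},
])

```text
clock: 3.28
position: [0.4255, -0.3017, 0.1272]
ee_rot: [0.002, 0.988, 0.157, 0.0]
contact_force: [-0.0, 0.8, -2.8]
width: 0.0447
gripper_force: 52.5
```

```bash
python3 - <<'E'
from h import *
a=cams.get_image("scene");cv2.imwrite("pics/s2.png",cv2.resize(a[60:240,90:330],(800,600)))
s=manip.get_state();print(s['position'],s['contact_force'],s['width'])
E
```

```text
[ 0.4258607  -0.29948668  0.1268388 ] [ 0.29104158 -0.39922941 -2.62012392] 0.04476901488543417
```

View pics/s2.png

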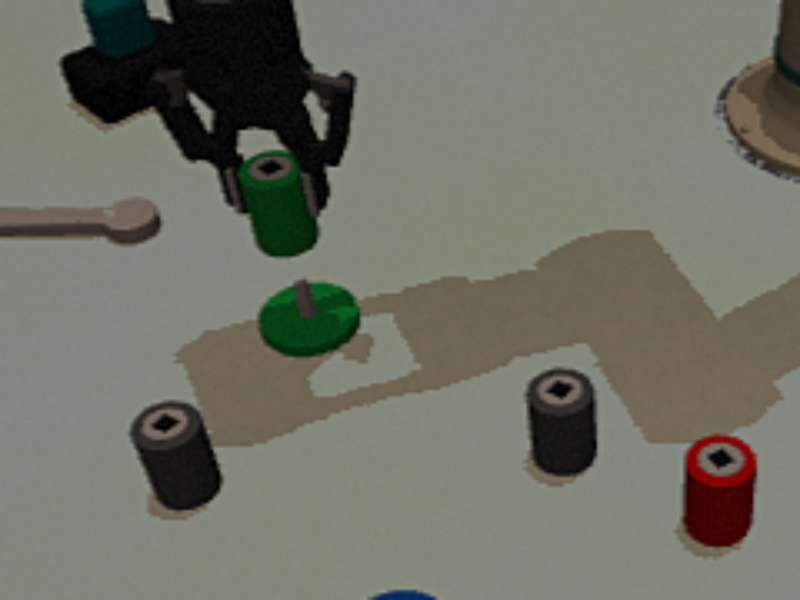

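Green is held upright above its post (crop 300,290). Lowering.

Request:
step_arm([
  {"dp": [0.01, 0, -0.13], "yaw": 0, "grip": 0.3},
  {"dp": [0, 0, -0.11], "yaw": 0, "grip": 0.3},
  {"dp": [0, 0, -0.04], "yaw": 0, "grip": 0.3},
  {"dp": [0, 0, -0.03], "yaw": 0, "grip": 0.3},
  {"dp": [0, 0, -0.015], "yaw": 0, "grip": 0.3},
])

```text
clock: 3.95
position: [0.4291, -0.2979, 0.0617]
ee_rot: [0.0, 0.987, 0.159, 0.0]
contact_force: [-0.2, -0.8, -2.9]
width: 0.0448
gripper_force: 52.5
```

Request:
step_arm([
  {"dp": [0, 0, -0.01], "yaw": 0, "grip": 0.3},
  {"dp": [0, 0, 0], "yaw": 0, "grip": 0.3},
])

```text
clock: 4.2
position: [0.429, -0.2981, 0.0603]
ee_rot: [0.0, 0.987, 0.159, 0.001]
contact_force: [-0.2, 1.1, 2.0]
width: 0.0448
gripper_force: 52.7
```

Request:
step_arm([
  {"dp": [0, 0, -0.003], "yaw": 0, "grip": 0.3},
  {"dp": [0, 0, 0], "yaw": 0, "grip": 0.65},
  {"dp": [0, 0, 0], "yaw": 0, "grip": 1},
  {"dp": [0, 0, 0], "yaw": 0, "grip": 1},
  {"dp": [0, 0, 0], "yaw": 0, "grip": 1},
])

```text
clock: 4.82
position: [0.4286, -0.2981, 0.0587]
ee_rot: [0.0, 0.987, 0.159, -0.0]
contact_force: [0.6, -0.2, -0.2]
width: 0.085
gripper_force: 0.0
```

Request:
step_arm([
  {"dp": [0, 0, 0], "yaw": 0, "grip": 1},
  {"dp": [0, 0, 0.25], "yaw": 0, "grip": 1},
  {"dp": [0, 0, 0.25], "yaw": 0, "grip": 1},
  {"dp": [0.06, 0.3, 0], "yaw": 0, "grip": 1},
  {"dp": [0.06, 0.3, 0], "yaw": 0, "grip": 1},
])

```text
clock: 5.45
position: [0.4532, -0.1775, 0.1597]
ee_rot: [0.001, 0.987, 0.158, 0.001]
contact_force: [0.9, 0.3, -0.3]
width: 0.0855
gripper_force: 0.0
```

Request:
step_arm([
  {"dp": [0.06, 0.295, 0], "yaw": 0, "grip": 1},
  {"dp": [0.06, 0.295, 0], "yaw": 0, "grip": 1},
  {"dp": [0.06, 0.295, 0], "yaw": 0, "grip": 1},
  {"dp": [0.06, 0.29, 0], "yaw": 0, "grip": 1},
  {"dp": [0, 0, 0], "yaw": 0, "grip": 1},
])

```text
clock: 6.08
position: [0.501, 0.0607, 0.1588]
ee_rot: [-0.0, 0.987, 0.162, 0.0]
contact_force: [0.6, -0.4, -0.4]
width: 0.0856
gripper_force: 0.0
```

```bash
python3 - <<'E'
from h import *
a=cams.get_image("scene");cv2.imwrite("pics/s3.png",cv2.resize(a[60:300,130:450],(800,600)))
s=manip.get_state();print(s['position'],s['contact_force'],s['qpos'])
E
```

```text
[0.50055405 0.05865157 0.15865737] [-0.38829438 -0.7846646  -0.25232323] [-2.12612352e-02  2.47774905e-01  1.80615626e+00 -3.99401416e-04
  1.08790059e+00  1.22565893e+00]
```

View pics/s3.png

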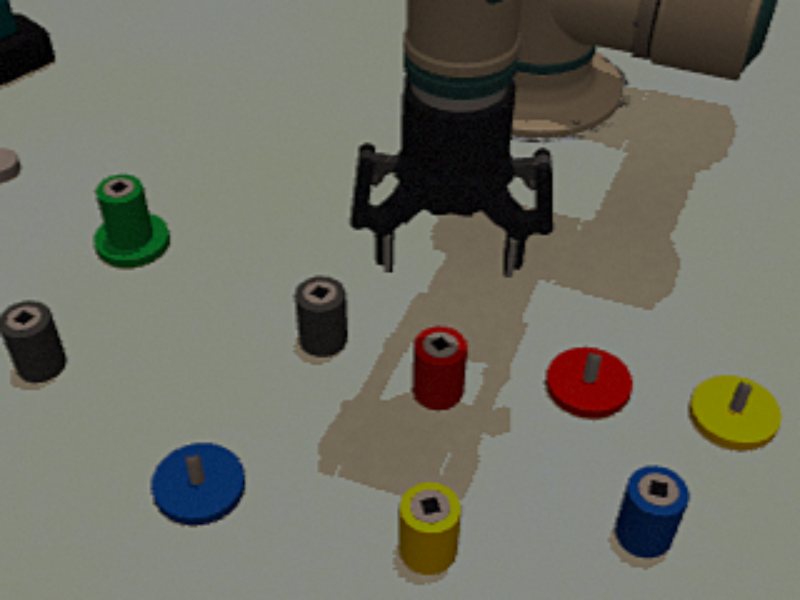

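Green sits flat on its disc (crop 120,190–130,245); the gripper is over red (440,345). Descend and grip.

Request:
step_arm([
  {"dp": [0, 0, -0.2], "yaw": 0, "grip": 1},
  {"dp": [0, 0, -0.2], "yaw": 0, "grip": 1},
  {"dp": [0, 0, -0.15], "yaw": 0, "grip": 1},
  {"dp": [0, 0, 0], "yaw": 0, "grip": 1},
  {"dp": [0, 0, 0], "yaw": 0, "grip": 0.5},
])

```text
clock: 6.75
position: [0.5014, 0.056, 0.0497]
ee_rot: [0.0, 0.987, 0.159, 0.001]
contact_force: [-0.3, 0.2, -0.6]
width: 0.0698
gripper_force: 0.0
```

Request:
step_arm([
  {"dp": [0, 0, 0], "yaw": 0, "grip": 0.3},
  {"dp": [0, 0, 0], "yaw": 0, "grip": 0.3},
  {"dp": [0, 0, 0], "yaw": 0, "grip": 0.3},
  {"dp": [0, 0, 0], "yaw": 0, "grip": 0.3},
  {"dp": [0, 0, 0], "yaw": 0, "grip": 0.3},
])

```text
clock: 7.38
position: [0.5015, 0.057, 0.0503]
ee_rot: [0.0, 0.987, 0.159, 0.001]
contact_force: [-0.7, 0.7, 7.2]
width: 0.0448
gripper_force: 50.1
```

Request:
step_arm([
  {"dp": [0, 0, 0.2], "yaw": 0, "grip": 0.3},
  {"dp": [0, 0, 0.2], "yaw": 0, "grip": 0.3},
  {"dp": [-0.09, 0.2, 0], "yaw": 0, "grip": 0.3},
  {"dp": [-0.09, 0.2, 0], "yaw": 0, "grip": 0.3},
  {"dp": [-0.09, 0.205, 0], "yaw": 0, "grip": 0.3},
])

```text
clock: 8.0
position: [0.4455, 0.1788, 0.1288]
ee_rot: [0.0, 0.987, 0.159, -0.0]
contact_force: [0.8, 0.6, -4.0]
width: 0.0445
gripper_force: 53.2
```

Request:
step_arm([
  {"dp": [0, 0, 0], "yaw": 0, "grip": 0.3},
  {"dp": [0, 0, -0.13], "yaw": 0, "grip": 0.3},
  {"dp": [0, 0, -0.11], "yaw": 0, "grip": 0.3},
  {"dp": [0, 0, -0.04], "yaw": 0, "grip": 0.3},
  {"dp": [0, 0, 0], "yaw": 0, "grip": 0.3},
])

```text
clock: 8.62
position: [0.4466, 0.1774, 0.0725]
ee_rot: [0.0, 0.987, 0.159, -0.0]
contact_force: [0.2, 0.2, -3.1]
width: 0.0442
gripper_force: 53.2
```

Red is around its post without contact; 10 mm to go.

Request:
step_arm([
  {"dp": [0, 0, -0.025], "yaw": 0, "grip": 0.3},
  {"dp": [0, 0, -0.015], "yaw": 0, "grip": 0.3},
  {"dp": [0, 0, -0.007], "yaw": 0, "grip": 0.3},
  {"dp": [0, 0, 0], "yaw": 0, "grip": 0.3},
])

```text
clock: 9.12
position: [0.4466, 0.178, 0.0635]
ee_rot: [0.0, 0.987, 0.159, 0.0]
contact_force: [-0.3, -0.3, -3.4]
width: 0.0447
gripper_force: 53.2
```

Request:
step_arm([
  {"dp": [0, 0, -0.005], "yaw": 0, "grip": 0.3},
  {"dp": [0, 0, -0.003], "yaw": 0, "grip": 0.3},
  {"dp": [0, 0, 0], "yaw": 0, "grip": 0.3},
])

```text
clock: 9.5
position: [0.4469, 0.1781, 0.0624]
ee_rot: [-0.0, 0.987, 0.159, 0.0]
contact_force: [-1.6, 1.1, 2.5]
width: 0.0447
gripper_force: 53.4
```

Contact with the disc; release, rise, and go to yellow.

Request:
step_arm([
  {"dp": [0, 0, -0.003], "yaw": 0, "grip": 0.3},
  {"dp": [0, 0, 0], "yaw": 0, "grip": 0.65},
  {"dp": [0, 0, 0], "yaw": 0, "grip": 1},
  {"dp": [0, 0, 0], "yaw": 0, "grip": 1},
  {"dp": [0, 0, 0], "yaw": 0, "grip": 1},
])

```text
clock: 10.12
position: [0.4466, 0.1779, 0.0611]
ee_rot: [0.0, 0.987, 0.159, -0.0]
contact_force: [-0.1, 0.1, 0.7]
width: 0.0852
gripper_force: 0.0
```

Request:
step_arm([
  {"dp": [0, 0, 0], "yaw": 0, "grip": 1},
  {"dp": [0, 0, 0.25], "yaw": 0, "grip": 1},
  {"dp": [0, 0, 0.25], "yaw": 0, "grip": 1},
  {"dp": [0.26, -0.09, 0], "yaw": 0, "grip": 1},
  {"dp": [0.26, -0.09, 0], "yaw": 0, "grip": 1},
])

```text
clock: 10.75
position: [0.552, 0.1419, 0.1627]
ee_rot: [-0.0, 0.987, 0.16, 0.001]
contact_force: [0.7, 0.2, 0.2]
width: 0.0853
gripper_force: 0.0
```

Request:
step_arm([
  {"dp": [0.26, -0.09, 0], "yaw": 0, "grip": 1},
  {"dp": [0.26, -0.09, 0], "yaw": 0, "grip": 1},
  {"dp": [0, 0, 0], "yaw": 0, "grip": 1},
])

```text
clock: 11.12
position: [0.6584, 0.1041, 0.1601]
ee_rot: [0.001, 0.987, 0.158, 0.001]
contact_force: [-0.3, 0.1, -0.4]
width: 0.0852
gripper_force: 0.0
```

```bash
python3 - <<'E'
from h import *
a=cams.get_image("scene");cv2.imwrite("pics/s4.png",cv2.resize(a[60:300,130:450],(800,600)))
s=manip.get_state();print(s['position'],s['contact_force'])
E
```

```text
[0.65568543 0.10503208 0.16004008] [-1.11580541  0.02980888  0.12820772]
```

View pics/s4.png

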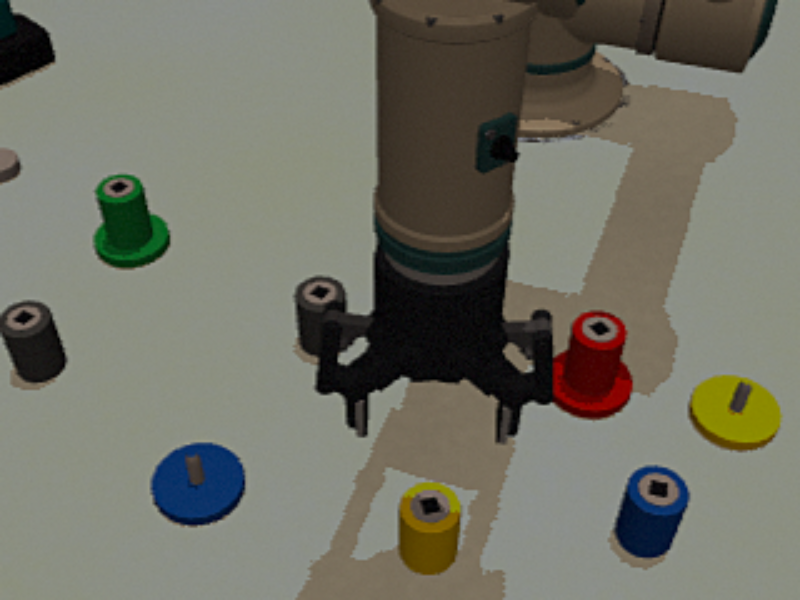

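Red is flat on its disc (595,330); the gripper is over yellow (430,505).

Request:
step_arm([
  {"dp": [0.01, 0, -0.2], "yaw": 0, "grip": 1},
  {"dp": [0, 0, -0.2], "yaw": 0, "grip": 1},
  {"dp": [0, 0, -0.155], "yaw": 0, "grip": 1},
  {"dp": [0, 0, 0], "yaw": 0, "grip": 1},
  {"dp": [0, 0, 0], "yaw": 0, "grip": 0.5},
])

```text
clock: 11.8
position: [0.6568, 0.1064, 0.0516]
ee_rot: [0.0, 0.987, 0.159, 0.001]
contact_force: [0.5, -1.2, 1.5]
width: 0.0698
gripper_force: 0.0
```

Request:
step_arm([
  {"dp": [0, 0, 0], "yaw": 0, "grip": 0.3},
  {"dp": [0, 0, 0], "yaw": 0, "grip": 0.3},
  {"dp": [0, 0, 0], "yaw": 0, "grip": 0.3},
  {"dp": [0, 0, 0], "yaw": 0, "grip": 0.3},
  {"dp": [0, 0, 0], "yaw": 0, "grip": 0.3},
])

```text
clock: 12.42
position: [0.6576, 0.1061, 0.0524]
ee_rot: [0.0, 0.987, 0.159, 0.002]
contact_force: [-1.1, -0.2, 6.7]
width: 0.0445
gripper_force: 50.2
```

Request:
step_arm([
  {"dp": [0, 0, 0.25], "yaw": 0, "grip": 0.3},
  {"dp": [0, 0, 0.25], "yaw": 0, "grip": 0.3},
  {"dp": [-0.22, 0.19, 0], "yaw": 0, "grip": 0.3},
  {"dp": [-0.22, 0.19, 0], "yaw": 0, "grip": 0.3},
  {"dp": [-0.22, 0.2, 0], "yaw": 0, "grip": 0.3},
])

```text
clock: 13.05
position: [0.5229, 0.2226, 0.1502]
ee_rot: [-0.0, 0.987, 0.159, -0.0]
contact_force: [0.3, 1.2, -2.8]
width: 0.0445
gripper_force: 52.3
```

Request:
step_arm([
  {"dp": [-0.23, 0.2, 0], "yaw": 0, "grip": 0.3},
  {"dp": [-0.23, 0.2, 0], "yaw": 0, "grip": 0.3},
  {"dp": [0, 0, 0], "yaw": 0, "grip": 0.3},
])

```text
clock: 13.42
position: [0.4281, 0.3038, 0.1501]
ee_rot: [-0.0, 0.987, 0.162, -0.002]
contact_force: [0.3, -0.9, -1.9]
width: 0.0443
gripper_force: 52.4
```

```bash
python3 - <<'E'
from h import *
s=manip.get_state();print(s['position'],s['contact_force'],s['width'],s['qpos'])
E
```

```text
[0.42814124 0.30378989 0.15009282] [ 0.29677907 -0.86685802 -1.92533944] 0.04434989475757348 [4.83600399e-01 2.86540074e-01 1.77355997e+00 1.60120461e-03
 1.08437078e+00 1.72869786e+00]
```

Request:
step_arm([
  {"dp": [0, 0, 0], "yaw": 0, "grip": 0.3},
  {"dp": [0, 0, 0], "yaw": 0, "grip": 0.3},
])

```text
clock: 13.68
position: [0.4338, 0.3013, 0.1502]
ee_rot: [0.0, 0.987, 0.159, 0.0]
contact_force: [0.2, 0.1, -3.0]
width: 0.0445
gripper_force: 52.4
```

Request:
step_arm([
  {"dp": [0, 0, -0.15], "yaw": 0, "grip": 0.3},
  {"dp": [0, 0, -0.12], "yaw": 0, "grip": 0.3},
  {"dp": [0, 0, -0.08], "yaw": 0, "grip": 0.3},
  {"dp": [0, 0, -0.03], "yaw": 0, "grip": 0.3},
  {"dp": [0, 0, -0.02], "yaw": 0, "grip": 0.3},
])

```text
clock: 14.3
position: [0.4336, 0.3015, 0.0701]
ee_rot: [0.0, 0.987, 0.159, 0.0]
contact_force: [0.7, 0.4, -1.7]
width: 0.0447
gripper_force: 52.5
```

Request:
step_arm([
  {"dp": [0, 0, -0.015], "yaw": 0, "grip": 0.3},
  {"dp": [0, 0, -0.007], "yaw": 0, "grip": 0.3},
  {"dp": [0, 0, 0], "yaw": 0, "grip": 0.3},
])

```text
clock: 14.68
position: [0.4327, 0.3021, 0.0661]
ee_rot: [-0.0, 0.987, 0.159, 0.0]
contact_force: [0.0, -0.7, -2.7]
width: 0.0445
gripper_force: 52.5
```

Request:
step_arm([
  {"dp": [0, 0, -0.007], "yaw": 0, "grip": 0.3},
  {"dp": [0, 0, -0.004], "yaw": 0, "grip": 0.3},
  {"dp": [0, 0, 0], "yaw": 0, "grip": 0.3},
])

```text
clock: 15.05
position: [0.4328, 0.3021, 0.0644]
ee_rot: [-0.0, 0.987, 0.159, 0.0]
contact_force: [-1.5, -1.1, 5.4]
width: 0.0447
gripper_force: 53.0
```

Request:
step_arm([
  {"dp": [0, 0, 0], "yaw": 0, "grip": 0.65},
  {"dp": [0, 0, 0], "yaw": 0, "grip": 1},
  {"dp": [0, 0, 0], "yaw": 0, "grip": 1},
  {"dp": [0, 0, 0], "yaw": 0, "grip": 1},
  {"dp": [0, 0, 0], "yaw": 0, "grip": 1},
])

```text
clock: 15.68
position: [0.4326, 0.302, 0.0635]
ee_rot: [0.0, 0.987, 0.159, -0.0]
contact_force: [0.3, 0.3, -0.2]
width: 0.0858
gripper_force: 0.0
```

Request:
step_arm([
  {"dp": [0, 0, 0.25], "yaw": 0, "grip": 1},
  {"dp": [0, 0, 0.25], "yaw": 0, "grip": 1},
  {"dp": [0.245, -0.075, 0], "yaw": 0, "grip": 1},
  {"dp": [0.245, -0.075, 0], "yaw": 0, "grip": 1},
  {"dp": [0.25, -0.075, 0], "yaw": 0, "grip": 1},
])

```text
clock: 16.3
position: [0.5819, 0.2566, 0.1639]
ee_rot: [-0.0, 0.987, 0.159, 0.0]
contact_force: [0.2, 0.9, 0.7]
width: 0.0853
gripper_force: 0.0
```

Request:
step_arm([
  {"dp": [0, 0, 0], "yaw": 0, "grip": 1},
  {"dp": [0, 0, 0], "yaw": 0, "grip": 1},
])

```text
clock: 16.55
position: [0.5797, 0.2568, 0.163]
ee_rot: [-0.0, 0.987, 0.159, -0.001]
contact_force: [-0.4, 1.0, -0.5]
width: 0.0853
gripper_force: 0.0
```

```bash
python3 - <<'E'
from h import *
a=cams.get_image("scene");cv2.imwrite("pics/s5.png",cv2.resize(a[60:300,160:480],(800,600)))
E
```

```text
(no output)
```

View pics/s5.png

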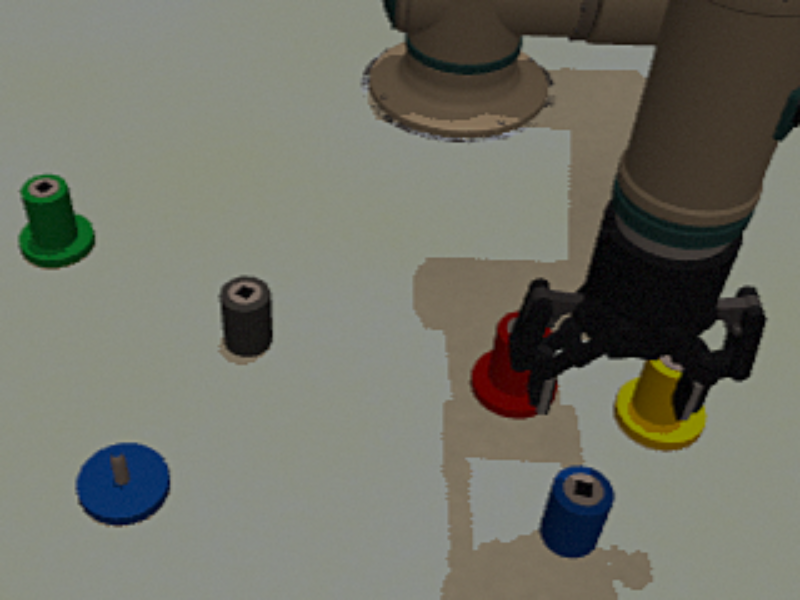

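Yellow is seated (660,390), and the gripper is over blue (585,488).

Request:
step_arm([
  {"dp": [0.005, 0, -0.2], "yaw": 0, "grip": 1},
  {"dp": [0, 0, -0.2], "yaw": 0, "grip": 1},
  {"dp": [0, 0, -0.165], "yaw": 0, "grip": 1},
  {"dp": [0, 0, 0], "yaw": 0, "grip": 1},
  {"dp": [0, 0, 0], "yaw": 0, "grip": 0.5},
])

```text
clock: 17.23
position: [0.5818, 0.2577, 0.052]
ee_rot: [-0.0, 0.987, 0.16, 0.001]
contact_force: [1.3, 0.4, 0.2]
width: 0.0697
gripper_force: 0.0
```

Request:
step_arm([
  {"dp": [0, 0, 0], "yaw": 0, "grip": 0.3},
  {"dp": [0, 0, 0], "yaw": 0, "grip": 0.3},
  {"dp": [0, 0, 0], "yaw": 0, "grip": 0.3},
  {"dp": [0, 0, 0], "yaw": 0, "grip": 0.3},
  {"dp": [0, 0, 0], "yaw": 0, "grip": 0.3},
])

```text
clock: 17.85
position: [0.5827, 0.2576, 0.0528]
ee_rot: [-0.0, 0.987, 0.159, 0.002]
contact_force: [-1.3, 0.7, 6.4]
width: 0.0449
gripper_force: 51.4
```

Request:
step_arm([
  {"dp": [0, 0, 0.25], "yaw": 0, "grip": 0.3},
  {"dp": [0, 0, 0.25], "yaw": 0, "grip": 0.3},
  {"dp": [0.07, -0.29, 0], "yaw": 0, "grip": 0.3},
  {"dp": [0.07, -0.29, 0], "yaw": 0, "grip": 0.3},
  {"dp": [0.07, -0.29, 0], "yaw": 0, "grip": 0.3},
])

```text
clock: 18.48
position: [0.6236, 0.0814, 0.151]
ee_rot: [0.0, 0.987, 0.16, 0.0]
contact_force: [1.3, 0.1, -2.1]
width: 0.0449
gripper_force: 52.3
```

Request:
step_arm([
  {"dp": [0.07, -0.29, 0], "yaw": 0, "grip": 0.3},
  {"dp": [0.07, -0.29, 0], "yaw": 0, "grip": 0.3},
  {"dp": [0.08, -0.28, 0], "yaw": 0, "grip": 0.3},
  {"dp": [0, 0, 0], "yaw": 0, "grip": 0.3},
  {"dp": [0, 0, 0], "yaw": 0, "grip": 0.3},
])

```text
clock: 19.1
position: [0.667, -0.0891, 0.1502]
ee_rot: [-0.001, 0.987, 0.159, -0.001]
contact_force: [-0.3, 0.4, -1.9]
width: 0.0448
gripper_force: 52.3
```

Request:
step_arm([
  {"dp": [0.01, 0, -0.15], "yaw": 0, "grip": 0.3},
  {"dp": [0, 0, -0.12], "yaw": 0, "grip": 0.3},
  {"dp": [0, 0, -0.08], "yaw": 0, "grip": 0.3},
  {"dp": [0, 0, -0.03], "yaw": 0, "grip": 0.3},
  {"dp": [0, 0, -0.02], "yaw": 0, "grip": 0.3},
])

```text
clock: 19.73
position: [0.67, -0.0886, 0.0709]
ee_rot: [0.0, 0.987, 0.16, 0.0]
contact_force: [0.3, -0.2, -2.4]
width: 0.0445
gripper_force: 52.3
```

Request:
step_arm([
  {"dp": [0, 0, -0.013], "yaw": 0, "grip": 0.3},
  {"dp": [0, 0, -0.007], "yaw": 0, "grip": 0.3},
  {"dp": [0, 0, 0], "yaw": 0, "grip": 0.3},
])

```text
clock: 20.1
position: [0.6698, -0.0892, 0.0669]
ee_rot: [0.0, 0.987, 0.159, 0.0]
contact_force: [-0.1, -0.2, -2.5]
width: 0.0446
gripper_force: 52.3
```

Request:
step_arm([
  {"dp": [0, 0, -0.007], "yaw": 0, "grip": 0.3},
  {"dp": [0, 0, -0.005], "yaw": 0, "grip": 0.3},
  {"dp": [0, 0, 0], "yaw": 0, "grip": 0.3},
])

```text
clock: 20.48
position: [0.6697, -0.0891, 0.0649]
ee_rot: [0.0, 0.987, 0.159, 0.0]
contact_force: [-1.7, -0.2, 2.5]
width: 0.0445
gripper_force: 52.8
```

Seated; release, rise and back off.

Request:
step_arm([
  {"dp": [0, 0, -0.003], "yaw": 0, "grip": 0.3},
  {"dp": [0, 0, 0], "yaw": 0, "grip": 0.65},
  {"dp": [0, 0, 0], "yaw": 0, "grip": 1},
  {"dp": [0, 0, 0], "yaw": 0, "grip": 1},
  {"dp": [0, 0, 0], "yaw": 0, "grip": 1},
])

```text
clock: 21.1
position: [0.6696, -0.0891, 0.0634]
ee_rot: [0.0, 0.987, 0.159, -0.0]
contact_force: [0.9, -0.8, -0.6]
width: 0.0853
gripper_force: 0.0
```

Request:
step_arm([
  {"dp": [0, 0, 0], "yaw": 0, "grip": 1},
  {"dp": [0, 0, 0.25], "yaw": 0, "grip": 1},
  {"dp": [0, 0, 0.25], "yaw": 0, "grip": 1},
  {"dp": [-0.25, 0, 0.1], "yaw": 0, "grip": 1},
  {"dp": [-0.25, 0, 0.1], "yaw": 0, "grip": 1},
])

```text
clock: 21.72
position: [0.5689, -0.0891, 0.2045]
ee_rot: [0.0, 0.987, 0.159, 0.0]
contact_force: [0.1, 0.1, 0.2]
width: 0.0855
gripper_force: 0.0
```

Request:
step_arm([
  {"dp": [-0.25, 0, 0.1], "yaw": 0, "grip": 1},
  {"dp": [-0.25, 0, 0.1], "yaw": 0, "grip": 1},
  {"dp": [0, 0, 0], "yaw": 0, "grip": 1},
  {"dp": [0, 0, 0], "yaw": 0, "grip": 1},
])

```text
clock: 22.22
position: [0.4702, -0.0892, 0.244]
ee_rot: [0.0, 0.987, 0.159, 0.001]
contact_force: [-0.4, 0.0, 0.4]
width: 0.0856
gripper_force: 0.0
```

```bash
python3 - <<'E'
from h import *
a=cams.get_image("scene");cv2.imwrite("pics/s6.png",cv2.resize(a[90:300,160:440],(800,600)))
E
```

```text
(no output)
```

View pics/s6.png

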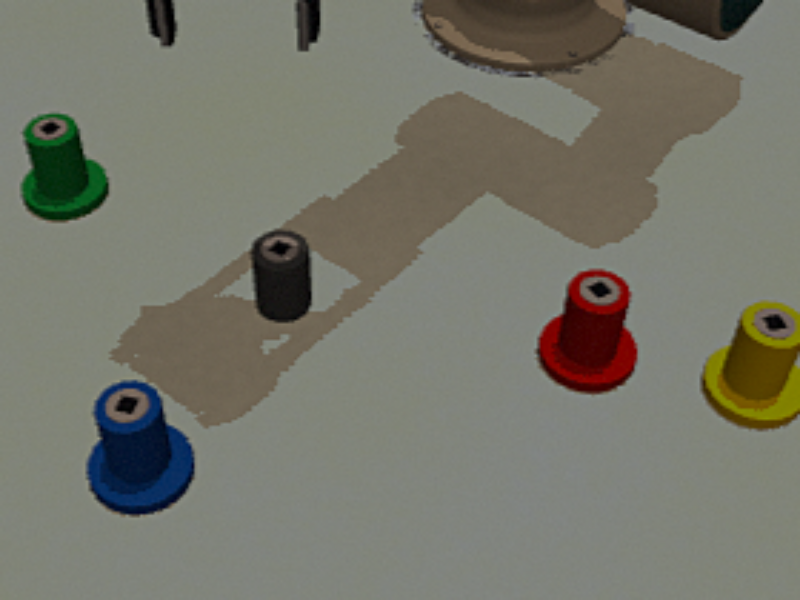

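All four sit upright on their own discs (green 55,160; blue 130,440; red 595,320; yellow 765,350), the bare socket in view (280,275) still stands, and the gripper is clear.

```bash
python3 -c "
from rig import ticket
print(ticket.sign_off())"
```

```text
the job is handed in; nothing more can be done
None
```

All four coloured sockets are upright and down on the stands of their own colours, the bare sockets were left untouched, and the job was handed in at about 22 s of the 102 s allowed; the hand-in returned no verdict.

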